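# Blank off a circulator port for its pressure test

### The arm

A 7-joint arm with a two-finger parallel gripper is mounted at the origin on the work surface. World frame = base frame: x ahead of the robot, y to its left, z up, the work surface at z = 0. Lengths are in m, angles in rad, forces in N, time in s.
With the tool pointing down it reaches from about 0.425 to 0.875 m from the base axis. Payload 4.7 kg.
Tool frame: the origin (TCP) lies midway between the tips of the shut fingers; the grasp point (between the pads) lies 19 mm behind it; z points along the fingers, y is the direction in which the jaws open and shut (so a half turn about z gives the same grasp; the last joint's range is limited). The gripper opens to 87 mm and grips with 3 to 60 N. Pads are 19 mm wide; open, the fingers measure 117 mm over their backs; the gripper's body (75 mm by 190 mm) begins 51 mm behind the grasp point.
Start: joints at [1.31, 0.321, -0.07, 1.45, 0.023, 1.371, -0.057], TCP at [0.176, -0.626, 0.223] pointing down, gripper open.
Joint ranges: [-2.86, 2.86], [-0.3, 2.09], [-1.38, 1.24], [0.06, 2.45], [-1.56, 4.7], [0.09, 2.05], [-2.69, 2.69]. Speed limits (rad/s): [2.57, 2.57, 3.14, 3.14, 3.14, 3.14, 3.14].

### API

Orientations are given as a rotation vector (axis times angle).
In Python, from bench import get_state, eyes, job gives the robot as it stands. The module is installed in compiled form; this text tells all that it offers.
- The arm moves only by the shell command python3 -m jog 'ROWS' [FORCE]. ROWS is JSON, a list that holds one entry, the list of rows, each a list of 5 numbers: the opening, from 0 (shut) to 1 (fully open), then the shift along the tool's x, y, z in units of 40 mm (1.0 is 40 mm), then the turn about the tool's z in units of 5 degrees (1.0 is 5 degrees). In form: [[[jaw, dx, dy, dz, turn], ...]]. A call has 1 to 10 rows; each row shifts and turns the commanded pose from where the row before left it, along the tool's axes as they then stand; what a row does not reach is not made up. A row lasts 1/8 s, in which the tool goes at most 62.5 mm and 10.7 degrees, less where a joint would pass 70% of its speed; a pose out of reach is approached as far as the arm can. A call is refused whole if a number of a shift passes 1 or a number of a turn 1, either way. A call with a gripper value outside its range is refused whole. The fingers move at their own pace and stop on an object; FORCE is the grip in N (left out, the last holds). Time passes only in rows, so rows that do not move let the fingers close. It gives the time, the measured TCP pose, the force and the opening at its end, in the units of the state.
- get_state(): the state, without advancing time (a new reading comes with each control period).
- eyes.get_image(name): name is "scene" or "top" or "wrist"; returns (picture, depth): 420x560x3 uint8, red, green, blue; 420x560 float32, m along the optical axis (not along the pixel's ray), 0 where there is no reading.
- eyes.camera_params(name): a dict with "camera_matrix" (3x3 intrinsics, pixels), "k1" (the pictures are not rectified: a ray, as slopes to the right and down, at radius r is drawn at 1 + k1 r^2 times it, then the intrinsics apply), "pose" (4x4, takes a point from camera to world coordinates); the wrist camera has in their place "mount" (4x4, takes a point from camera to tool coordinates, whose origin is the TCP and whose axes are the flange's). Camera axes: x right, y down, z forward; pixel columns grow to the right and rows downward; lengths in m; the calibration is good to about 2 mm. A picture is of the moment at which its call begins: read the wrist's pose just before it. camera_params takes no time and is no camera call.
- job.close_job(): hands the job in, once; it reports no verdict.
The state is a dict: "time": time; "joint_positions": joint angles; "qd": joint speeds; "joint_torque": joint torques, N m; "position": TCP position; "tool_rot": TCP orientation; "ft_force": force on the tool from outside, world axes, zero at the start; "torque": the same for the moment, N m; "grip_width": opening from 0.0 (shut) to 1.0 (fully open).
Only numpy, scipy, OpenCV 4.12 (cv2) and the standard library are available. Lean on these libraries where they do the work, as an engineer would, in place of code of your own. Each camera call takes 0.05 s, during which the arm holds its last target. There are 200 camera calls.

### The job

This circulator is going on pressure test: take the oval steel blanking plate from the sloping rack and set it down gently, flat on the pump's upper port flange, centred and square so that its two bolt holes line up with the flange's two. Once it lies there by itself, stand the brass-headed guide pin in either pair of holes, pushed or dropped fully home with its head down on the plate, and leave both lying free. Keep everything off the gauge beside the port, and leave the black adaptor plate, the screws and the other bits on the bench where they are.

Things in the scene. Friction and masses are not known exactly. Their poses are not given: they have to be found in the camera images.
- blank_mid (a point): Loose oval blanking plate, bright steel, 0.5 kg, 120 x 58 x 12 mm; long sides flat over the middle 28 mm, ends of 20 mm radius; two 14 mm through holes 40 mm either side of the middle along its length. Point: its centre. x along its length, y across, z square to its face. It starts on the rack at 35 degrees to the level, x up the slope, z up and towards the robot. Either face or end is alike.
- pin_head (a point): Loose guide pin, 70 g: knurled brass head 16 mm across, 26 mm tall, on a steel shank 11 mm across, 40 mm long, tapered foot. Point: middle of the head, 13 mm above its shoulder. z along the pin, foot to head. It starts in one of three holes of the rack's top bar, leaning 35 degrees towards the robot, shoulder on the bar; it pulls out along its axis. y is level, along the bar.
- pin_tip (a point): The pin's foot, the end of its shank, 53 mm below the middle of the head along the pin; same axes as pin_head.
- port (a point): Centre of the top face, 177 mm above the bench, of the pump's upper port flange: dark iron, level, 118 x 50 mm, 12 mm thick, round black gasket in its middle. z up, y along its two bolt holes towards the gauge, x towards the motor (its top 36 mm below this face). Fixed. The seated plate's centre is 6 mm above this point, its length along y. Beside the flange's sides is free space.
- bolt_hole_plain (a point): Mouth of the flange's bolt hole away from the gauge, 40 mm from the port's centre along -y of port; 14 mm across, through the 12 mm flange, free space below. Same axes as port.
- bolt_hole_gauge (a point): Mouth of the flange's bolt hole on the gauge's side, 40 mm from the port's centre along +y of port; 14 mm across, through, free space below. Same axes as port.
- gauge: Pressure gauge on a brass riser 16 mm thick; round dial case 63 mm across, 28 mm deep. Origin: on the riser, 62 mm above the bench, 118 mm from the port's centre along +y of port. The dial's centre is 190 mm above this, the case's top 284 mm above the bench. Not to be touched.
- rack: Fixed grey kit rack, 216 mm wide (y), 180 mm deep, origin under its middle on the bench. It slopes up along its x, away from the robot, at 35 degrees to 140 mm. Two plates lie on it 116 mm apart, lower ends on its 10 mm lip, each on a bearer strip 34 mm wide, open beside, so fingers can pass the plates' sides. Top bar: three holes 80 mm apart along y hold the pin and two screws.
- adaptor_mid (a point): Black rectangular adaptor plate with one central hole, 120 x 56 x 12 mm, loose, in the rack's other place; its centre. Leave it.
- screw_a_head (a point): Black socket-head screw, head 17 mm across, 11 mm tall, standing in the rack's bar; middle of its head. Leave it.
- screw_b_head (a point): A second such screw in the rack's bar; middle of its head. Leave it.
- plug_mid (a point): Small brass plug, 28 mm across, 22 mm tall, on the blue base of the test stand; its middle. Leave it.
- tape_mid (a point): White roll of thread tape, 58 mm across, 20 mm tall, on the bench; its middle. Leave it.
- spray_mid (a point): White and yellow leak-spray bottle, 54 mm across, 190 mm tall, on the bench; its middle. Leave it.
- tin_mid (a point): Green tin, 58 mm across, 50 mm tall, on the bench; its middle. Leave it.
- spanner_grip (a point): Steel spanner, 180 mm long, lying on the bench to the right; its handle. Leave it.

How it is judged:
On the way, in this order (a step that is already met when the one before it is completed fails the run):
1. the blanking plate lies flat, centred and square on the port flange, let go (horizontal distance between blank_mid and port below 0.003 m and angle between the x axis of blank_mid and the y axis of port, either way round below 0.06 rad and angle between the z axis of blank_mid and the z axis of port, either way round below 0.04 rad and z of blank_mid in the frame of port between 0.004 and 0.008 m and contact force between the fingers and blank below 0.05 N), for 0.2 s.
2. the guide pin stands fully home through the plate and the flange (horizontal distance between blank_mid and port below 0.003 m and angle between the x axis of blank_mid and the y axis of port, either way round below 0.06 rad and angle between the z axis of blank_mid and the z axis of port, either way round below 0.04 rad and z of blank_mid in the frame of port between 0.004 and 0.008 m and (horizontal distance between pin_tip and bolt_hole_plain below 0.005 m or horizontal distance between pin_tip and bolt_hole_gauge below 0.005 m) and z of pin_tip in the frame of port below -0.025 m and angle between pin_head's own z axis and vertical below 0.08 rad), for 0.2 s.
At the end, for the whole second after the job is handed in: Plate at rest flat on the flange (0.04 rad, centre 4 to 8 mm above its face), centre within 3 mm, length within 0.06 rad of the bolt-hole line; pin at rest, upright (0.08 rad) through plate and either bolt hole, foot within 5 mm of the hole's axis, 25 mm or more below the flange face (all of step 2 and linear speed of each of blank, pin below 0.02 m/s); the robot touches nothing.
It fails at once if the plate is rammed on to the pump (over 80 N) (contact force between blank and pump above 80 N).
It fails at once if the plate is dropped or slapped on to the port (still faster than 0.4 m/s in the last 20 mm above it, a free fall of some 8 mm) (horizontal distance between blank_mid and port below 0.03 m and z of blank_mid in the frame of port below 0.026 m and linear speed of blank above 0.4 m/s).
It fails at once if the gauge is knocked (over 4 N) (contact force between gauge and anything else above 4 N).
It fails at once if the black adaptor plate or a screw in the rack is moved more than 20 mm (distance of any of adaptor_mid, screw_a_head, screw_b_head from where it was at the start of the episode above 0.02 m).
It fails at once if the brass plug, tape roll, spray bottle, tin or spanner is moved more than 20 mm (distance of any of plug_mid, tape_mid, spray_mid, tin_mid, spanner_grip from where it was at the start of the episode above 0.02 m).
It also fails if it takes over 70 s, if anything falls off the work surface, if the arm or the gripper's body presses on something with over 40 N, if the wrist force passes 120 N, or if a joint passes its speed limit or range.

## Working session

There is one attempt and no reset: what is moved stays moved. The work goes in short steps, Python scripts to look and compute and a shell command to move; the robot and the scene stay as the last step left them, time stands still between calls to the robot, and variables do not carry over. Pictures are saved under pics/ and viewed, about 8 in all and at most 12, crops included, and the job is handed in when it is done.

```bash
mkdir -p pics
cat > h.py <<'E'
import numpy as np, cv2
from bench import get_state, eyes, job
from scipy.spatial.transform import Rotation as R
def tool():
    s=get_state(); T=np.eye(4); T[:3,:3]=R.from_rotvec(s["tool_rot"]).as_matrix(); T[:3,3]=s["position"]; return T
def grab(n):
    T=tool(); img,d=eyes.get_image(n); p=eyes.camera_params(n)
    P=p["pose"] if n!="wrist" else T@np.array(p["mount"])
    return img,d,np.array(p["camera_matrix"]),p["k1"],np.array(P)
def cloud(d,K,k1,P):
    v,u=np.mgrid[:d.shape[0],:d.shape[1]]
    q=cv2.undistortPoints(np.stack([u.ravel(),v.ravel()],1).astype(float)[:,None],K,np.array([k1,0,0,0.]))[:,0]
    c=np.c_[q,np.ones(len(q))]*d.ravel()[:,None]
    w=c@P[:3,:3].T+P[:3,3]; w[d.ravel()==0]=np.nan
    return w.reshape(*d.shape,3)
def save(n,img): cv2.imwrite(f"pics/{n}.png",img[...,::-1])
E
python3 - <<'E'
from h import *
np.set_printoptions(precision=4,suppress=True)
s=get_state(); print(s); print(tool())
for n in("scene","top","wrist"):
    img,d,K,k1,P=grab(n); np.savez(f"{n}0.npz",img=img,w=cloud(d,K,k1,P),K=K,k1=k1,P=P)
    save(n+"0",img); print(n,K,k1,P)
E
```

```text
{'time': 0.0, 'joint_positions': array([ 1.3101,  0.3218, -0.0701,  1.4517,  0.0226,  1.3708, -0.0569]), 'qd': array([-0.0002,  0.0015, -0.0002, -0.001 ,  0.0005, -0.0017,  0.0004]), 'joint_torque': array([  0.    , -49.1292,  -0.4042, -31.2527,  -0.064 ,   0.0439,
         0.0002]), 'position': array([ 0.1762, -0.6251,  0.2215]), 'tool_rot': array([-3.1102, -0.4301,  0.0006]), 'ft_force': array([-0.0997, -0.2067, -0.5631]), 'torque': array([-0.0353, -0.0468,  0.0245]), 'grip_width': 0.9973909708011406}
[[ 0.9625  0.2714 -0.0006  0.1762]
 [ 0.2714 -0.9625  0.0017 -0.6251]
 [-0.0001 -0.0018 -1.      0.2215]
 [ 0.      0.      0.      1.    ]]
scene [[502.0603   0.     278.0552]
 [  0.     502.0603 204.5634]
 [  0.       0.       1.    ]] 0.027676508529505282 [[-0.3162  0.5594 -0.7662  1.5531]
 [ 0.9486  0.1774 -0.262   0.3128]
 [-0.0107 -0.8097 -0.5867  0.8598]
 [ 0.      0.      0.      1.    ]]
top [[458.8337   0.     280.8859]
 [  0.     458.8337 212.6414]
 [  0.       0.       1.    ]] 0.009665196415341606 [[ 0.01   -0.9921  0.1249  0.4814]
 [-0.9999 -0.009   0.0085 -0.046 ]
 [-0.0073 -0.1249 -0.9921  1.1168]
 [ 0.      0.      0.      1.    ]]
wrist [[314.4349   0.     278.9925]
 [  0.     314.4349 210.203 ]
 [  0.       0.       1.    ]] -0.0617485236084278 [[ 0.2715 -0.9198 -0.2832  0.2525]
 [-0.9624 -0.2599 -0.0785 -0.6035]
 [-0.0014  0.2938 -0.9559  0.3823]
 [ 0.      0.      0.      1.    ]]
```

```bash
python3 -c "
import cv2,numpy as np
a=cv2.imread('pics/scene0.png');b=cv2.imread('pics/top0.png')
cv2.imwrite('pics/both0.png',cv2.resize(np.vstack([a,b]),None,fx=.71,fy=.71))"
```

```text
(no output)
```

View pics/top0.png

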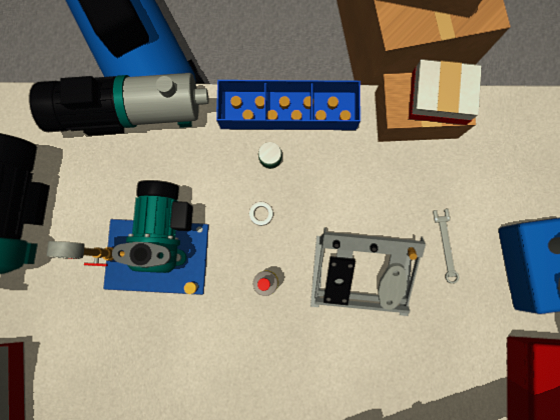

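View pics/scene0.png

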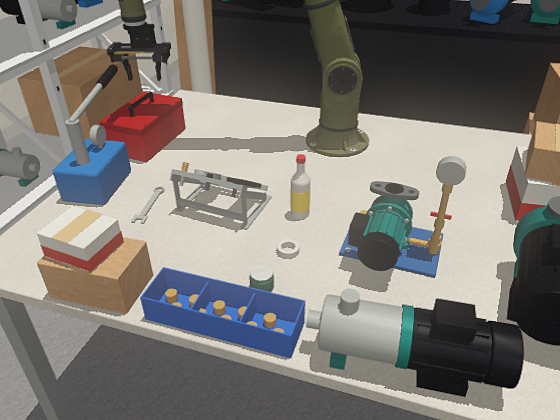

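Run:
```python
from h import *
np.set_printoptions(precision=4,suppress=True)
D=np.load("top0.npz"); w=D["w"]; img=D["img"]
for n,(u,v) in dict(plate=(393,275),plate2=(396,290),adap=(340,268),pin=(411,254),scra=(336,244),scrb=(374,248),port=(141,254),gauge=(66,250),spray=(264,284)).items(): print(n,w[v,u],img[v,u])
def comp(m,u,v):
    k,l=cv2.connectedComponents(m.astype(np.uint8)); return l==l[v,u]
# plate
p0=w[255:312,370:415]; 
m=np.zeros(w.shape[:2],bool)
seed=np.array([w[v,u] for u,v in [(393,275),(390,285),(399,285),(396,292),(402,277)]])
c=seed.mean(0); n=np.linalg.svd(seed-c)[2][2]
for t in (.004,.003,.003):
    m=np.abs((w-c)@n)<t; m[:250]=0; m[:, :372]=0; m[:,425:]=0; m[320:]=0
    m=comp(m&(np.linalg.norm(w-c,axis=2)<.075),393,275); q=w[m]; c=q.mean(0); n=np.linalg.svd(q-c)[2][2]; n*=np.sign(n[2])
print("plate",m.sum(),c,n,np.degrees(np.arccos(n[2])))
ex=np.array([0,0,1])-n*n[2]; ex/=np.linalg.norm(ex); ey=np.cross(n,ex)
r=cv2.minAreaRect(np.c_[(q-c)@ex,(q-c)@ey].astype(np.float32)*1000); print("rect",r, "ex",ex,"ey",ey, "cen",c+(ex*r[0][0]+ey*r[0][1])/1000)
cv2.imwrite("pics/m1.png",m*255)
# flange, from top & scene
for nm in("top","scene"):
    w=np.load(nm+"0.npz")["w"]
    m=(abs(w[...,2]-.177)<.007)&(np.hypot(w[...,0]-.4,w[...,1]-.26)<.15)
    k,l,st,ce=cv2.connectedComponentsWithStats(m.astype(np.uint8))
    for i in np.argsort(-st[1:,4])[:3]+1:
        q=w[l==i]; print(nm,st[i],q.mean(0),cv2.minAreaRect((q[:,:2]*1000).astype(np.float32)), np.percentile(q[:,2],[5,50,95]))
w=np.load("scene0.npz")["w"]
m=(abs(w[...,2]-.25)<.04)&(np.hypot(w[...,0]-.4,w[...,1]-.35)<.15); q=w[m]; print("dial",np.median(q,0),q.min(0),q.max(0))
```

```text
plate [ 0.474  -0.2833  0.1041] [118 119 105]
plate2 [ 0.4409 -0.2943  0.0824] [139 140 124]
adap [ 0.4879 -0.1677  0.1058] [10 10 10]
pin [ 0.5182 -0.3101  0.1535] [161 113  36]
scra [ 0.5381 -0.1551  0.1432] [47 44 39]
scrb [ 0.5304 -0.2353  0.1431] [49 46 41]
port [0.5119 0.2474 0.1762] [22 22 21]
gauge [0.5146 0.3522 0.2795] [137 137 121]
spray [ 0.4542 -0.0059  0.1926] [223  48  38]
plate 973 [ 0.4423 -0.2852  0.082 ] [-0.5808  0.0488  0.8126] 35.65397764203979
rect ((0.5746192932128906, -9.747730255126953), (83.6420669555664, 129.80007934570312), 87.09941101074219) ex [ 0.8097 -0.068   0.5829] ey [0.0837 0.9965 0.    ] cen [ 0.442  -0.295   0.0824]
top [ 112  242   58   25 1117] [0.5122 0.2484 0.1774] ((512.0389404296875, 248.5001983642578), (49.043174743652344, 117.22913360595703), 0.3218194544315338) [0.1744 0.1775 0.1802]
scene [370 181  50  17 551] [0.514  0.2543 0.1755] ((510.48553466796875, 253.71377563476562), (116.3160171508789, 56.470760345458984), 85.06523132324219) [0.1718 0.1758 0.1781]
dial [0.5289 0.37   0.2578] [0.4989 0.3393 0.2101] [0.5359 0.4013 0.2844][ WARN:0@0.344] global loadsave.cpp:1063 imwrite_ Unsupported depth image for selected encoder is fallbacked to CV_8U.
```

```bash
python3 -c "
import cv2,numpy as np
a=cv2.imread('pics/top0.png');m=cv2.imread('pics/m1.png')
x=cv2.addWeighted(a,1,m,.3,0)[220:325,300:440]
y=a[200:305,70:210]
cv2.imwrite('pics/c1.png',cv2.resize(np.hstack([x,y]),None,fx=2.8,fy=2.8,interpolation=2))"
```

```text
(no output)
```

View pics/c1.png

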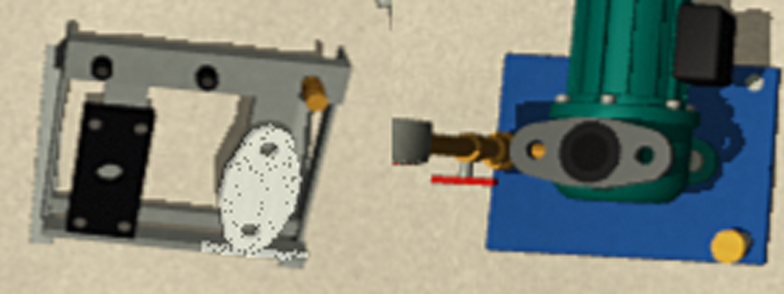

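```bash
python3 -m jog '[[[1,0.96,-0.68,0,0],[1,0.96,-0.68,0,0],[1,0.96,-0.68,0,0],[1,0.96,-0.68,0,0],[1,0.96,-0.68,0,0],[1,0.96,-0.68,0,0],[1,0.96,-0.68,0,0],[1,0.96,-0.68,0,0],[1,0.96,-0.68,0,0]]]'; python3 -m jog '[[[1,0,0,0,0.82],[1,0,0,0,0.82],[1,0,0,0,0.82],[1,0,0,0,0.82],[1,0,0,0,0.82],[1,0,0,0,0],[1,0,0,0,0]]]'
python3 - <<'E'
from h import *
np.set_printoptions(precision=4,suppress=True)
print(tool())
img,d,K,k1,P=grab("wrist"); np.savez("wrist1.npz",img=img,w=cloud(d,K,k1,P),K=K,k1=k1,P=P)
save("wrist1",img)
E
```

```text
time: 1.27
position: [0.4432, -0.2949, 0.2224]
tool_rot: [3.112, 0.43, -0.0]
ft_force: [0.3, -0.7, 0.3]
grip_width: 1.003
time: 2.15
position: [0.4425, -0.2962, 0.2225]
tool_rot: [-3.139, 0.128, 0.0]
ft_force: [0.4, 0.1, 0.4]
grip_width: 1.0
[[ 0.9967 -0.0817 -0.0002  0.4425]
 [-0.0817 -0.9967  0.     -0.2962]
 [-0.0002 -0.     -1.      0.2225]
 [ 0.      0.      0.      1.    ]]
```

View pics/wrist1.png

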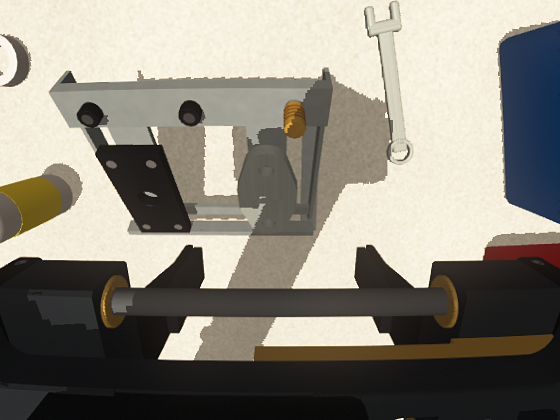

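Run:
```python
from h import *
np.set_printoptions(precision=4,suppress=True)
D=np.load("wrist1.npz"); w=D["w"]; img=D["img"]
def fitplane(m,t=.0025):
    q=w[m]; c=np.median(q,0)
    for _ in range(4): 
        n=np.linalg.svd(q-c,full_matrices=False)[2][2]; n*=np.sign(n[2]); q=w[m&(np.abs((w-c)@n)<t)]; c=q.mean(0)
    return c,n
m=np.zeros(w.shape[:2],bool); m[155:205,252:282]=1; m&=~np.isnan(w[...,0])
c,n=fitplane(m); ex=np.array([0,0,1])-n*n[2]; ex/=np.linalg.norm(ex); ey=np.cross(n,ex)
print("n",n,np.degrees(np.arccos(n[2])),"yaw",np.degrees(np.arctan2(ex[1],ex[0])))
big=(np.abs((w-c)@n)<.004)&(np.linalg.norm(w-c,axis=2)<.08); big[238:]=0; big[:,:225]=0
a=(w-c)@ex; b=(w-c)@ey
q=np.c_[a[big],b[big]]*1000
# width profile along length
for s in range(-76,77,6):
    r=q[abs(q[:,0]-s)<2,1]
    if len(r)>3: print(s,len(r),np.percentile(r,[2,98]).round(1))
vis=img.copy(); vis[big]=vis[big]//2+[120,0,0]; save("m2",vis)
print("c",c,ex,ey)
# occupied heights across rack y at the grasp: slice of points with |a|<12mm
s=(abs(a)<.012)&(abs(b)<.09)
for y in range(-84,85,6):
    k=s&(abs(b*1000-y)<3); 
    if k.any(): print("b",y,k.sum(),"above plane mm",(((w-c)@n)[k]*1000).min().round(),(((w-c)@n)[k]*1000).max().round(), "z",w[k][:,2].max().round(3))
cv2.imwrite("pics/c2.png",cv2.resize(np.hstack([img[60:245,220:340],vis[60:245,220:340]])[...,::-1],None,fx=3,fy=3,interpolation=2))
```

```text
n [-0.5698  0.046   0.8205] 34.86723993014315 yaw -4.617434689872178
-76 63 [-15.7  16. ]
-70 71 [-18.1  18.8]
-64 63 [-20.2  20.7]
-58 93 [-22.2  21.8]
-52 105 [-24.   24.3]
-46 119 [-25.   25.9]
-40 141 [-26.1  27.3]
-34 134 [-26.7  27.7]
-28 141 [-26.6  27.1]
-22 157 [-27.2  27.6]
-16 162 [-27.6  27.7]
-10 162 [-27.5  27.1]
-4 167 [-25.6  25.6]
2 156 [-23.5  24.3]
8 172 [-21.5  21.1]
14 114 [-20.2  20.7]
20 124 [-18.6  18.3]
26 147 [-15.9  16.1]
32 138 [-10.1   9.7]
74 49 [-30.3 -15.3]
c [ 0.4631 -0.2866  0.0978] [ 0.8178 -0.0661  0.5717] [0.0805 0.9968 0.    ]
b -84 131 above plane mm -132.0 -112.0 z 0.001
b -78 130 above plane mm -130.0 -112.0 z 0.001
b -72 85 above plane mm -129.0 -111.0 z 0.0
b -48 127 above plane mm -44.0 -23.0 z 0.085
b -30 9 above plane mm -11.0 0.0 z 0.092
b -24 112 above plane mm -12.0 1.0 z 0.103
b -18 121 above plane mm -12.0 1.0 z 0.105
b -12 103 above plane mm -1.0 1.0 z 0.105
b -6 142 above plane mm -12.0 1.0 z 0.105
b 0 151 above plane mm -13.0 1.0 z 0.102
b 6 141 above plane mm -12.0 1.0 z 0.105
b 12 118 above plane mm -2.0 2.0 z 0.104
b 18 110 above plane mm -1.0 1.0 z 0.105
b 24 96 above plane mm -12.0 1.0 z 0.104
b 30 10 above plane mm -11.0 1.0 z 0.093
b 36 1 above plane mm -115.0 -115.0 z -0.002
```

View pics/c2.png

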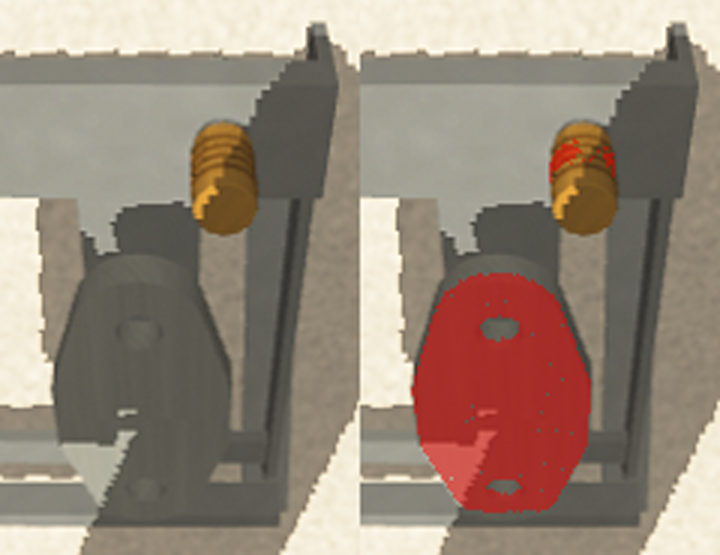

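```bash
python3 -m jog '[[[0.76,0.06,-0.28,0,0],[0.76,0,0,0,0],[0.76,0,0,0.6,0],[0.76,0,0,0.6,0],[0.76,0,0,0.6,0],[0.76,0,0,0.6,0],[0.76,0,0,0.5,0],[0.76,0,0,0,0]]]' 20
python3 -m jog '[[[0.76,0,0,0.3,0],[0.76,0,0,0.3,0],[0.76,0,0,0.2,0],[0.76,0,0,0.2,0],[0.76,0,0,0,0],[0.76,0,0,0,0]]]'
```

```text
time: 3.2
position: [0.4448, -0.2845, 0.1051]
tool_rot: [-3.137, 0.129, 0.005]
ft_force: [0.1, 0.5, 0.9]
grip_width: 0.758
time: 3.95
position: [0.4461, -0.2854, 0.0668]
tool_rot: [3.139, -0.13, 0.001]
ft_force: [1.4, -0.1, 0.9]
grip_width: 0.76
```

```bash
python3 -m jog '[[[0.6,0,0,0,0],[0.5,0,0,0,0],[0.5,0,0,0,0],[0.5,0,0,0,0],[0.5,0,0,0,0]]]' 25
python3 -m jog '[[[0.5,0,0,-0.1,0],[0.5,0,0,-0.2,0],[0.5,0,0,-0.4,0],[0.5,0,0,-0.6,0],[0.5,0,0,-0.6,0],[0.5,0,0,-0.7,0],[0.5,0,0,-0.7,0],[0.5,0,0,-0.7,0],[0.5,0,0,-0.7,0],[0.5,0,0,0,0]]]'
python3 - <<'E'
from h import *
np.set_printoptions(precision=4,suppress=True)
print(tool())
img,d,K,k1,P=grab("wrist"); np.savez("wrist2.npz",img=img,w=cloud(d,K,k1,P),K=K,k1=k1,P=P)
save("wrist2",img)
E
```

```text
time: 4.58
position: [0.4463, -0.2849, 0.067]
tool_rot: [-3.139, 0.13, -0.001]
ft_force: [-0.0, 2.9, 5.4]
grip_width: 0.659
time: 5.82
position: [0.4471, -0.2861, 0.2576]
tool_rot: [3.135, -0.13, 0.007]
ft_force: [0.5, 0.1, -5.5]
grip_width: 0.662
[[ 0.9965 -0.083   0.0046  0.4471]
 [-0.083  -0.9965 -0.0037 -0.2861]
 [ 0.0049  0.0033 -1.      0.2576]
 [ 0.      0.      0.      1.    ]]
```

View pics/wrist2.png

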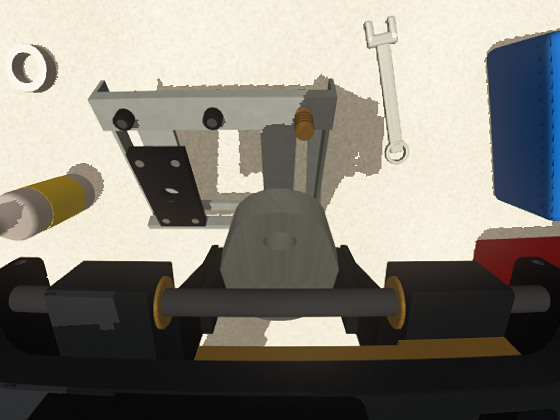

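```bash
cat > pl.py <<'E'
from h import *
np.set_printoptions(precision=4,suppress=True)
def plate(w,T,box):
    t=(w-T[:3,3])@T[:3,:3]   # tool coords
    u0,u1,v0,v1=box; m=np.zeros(w.shape[:2],bool); m[v0:v1,u0:u1]=1; m&=~np.isnan(t[...,0])
    q=t[m]; c=np.median(q,0)
    for _ in range(5):
        n=np.linalg.svd(q-c,full_matrices=False)[2][2]; n*=-np.sign(n[2]); q=t[m&(np.abs((t-c)@n)<.0025)]; c=q.mean(0)
    ex=np.array([1,0,0])-n*n[0]; ex/=np.linalg.norm(ex); ey=np.cross(n,ex)
    big=(np.abs((t-c)@n)<.004)&(np.linalg.norm(t-c,axis=2)<.1); big[290:]=0
    a=((t-c)@ex)[big]*1000; b=((t-c)@ey)[big]*1000
    print("c",c,"n",n,"tilt",np.degrees(np.arctan2(-n[0],-n[2])),"roll",np.degrees(np.arctan2(n[1],-n[2])), "far end a",np.percentile(a,99.7))
    for s in range(-60,90,6):
        r=b[abs(a-s)<2]
        if len(r)>5: print(s,len(r),np.percentile(r,[2,98]).round(1), end="; ")
    A=np.percentile(a,99.7)/1000-.060
    print("\nplate centre, tool coords:",c+ex*A-n*.006)
    return big
E
python3 - <<'E'
from pl import *
D=np.load("wrist2.npz"); plate(D["w"],tool(),(240,322,205,285))
E
```

```text
c [ 0.0229  0.0013 -0.0362] n [-0.5706 -0.0028 -0.8212] tilt 34.79181906483949 roll -0.1967410351034331 far end a 27.987611784403068
-36 354 [-27.5  28.9]; -30 392 [-28.1  29.4]; -24 449 [-28.3  29.6]; -18 684 [-35.3  36.1]; -12 550 [-36.5  38.7]; -6 491 [-23.8  25.1]; 0 628 [-22.   23.1]; 6 408 [-20.5  21.5]; 12 400 [-18.7  19.8]; 18 582 [-16.7  17.3]; 24 623 [-12.5  13.2]; 30 24 [-3.1  3.2]; 
plate centre, tool coords: [ 0.      0.0014 -0.013 ]
```

```bash
python3 -m jog '[[[0.5,0,-0.2,-0.4,0],[0.5,0.06,-0.5,-0.4,0],[0.5,0.08,-0.8,0,0],[0.5,0.08,-0.9,0,0],[0.5,0.08,-0.9,0,0],[0.5,0.08,-0.9,0,0],[0.5,0.08,-0.9,0,0],[0.5,0.08,-0.9,0,0],[0.5,0.08,-0.9,0,0],[0.5,0.08,-0.9,0,0]]]'
python3 -m jog '[[[0.5,0.08,-0.9,0,0],[0.5,0.06,-0.9,0,0],[0.5,0,-0.5,0,0],[0.5,0,-0.2,0,-0.3],[0.5,0,0,0,-0.7],[0.5,0,0,0,-1],[0.5,0,0,0,-1],[0.5,0,0,0,-1],[0.5,0,0,0,-1],[0.5,0,0,0,-1]]]'
python3 -m jog '[[[0.5,0,0,0,-1],[0.5,0,0,0,-1],[0.5,0,0,0,-1],[0.5,0,0,0,-1],[0.5,0,0,0,-1],[0.5,0,0,0,-1],[0.5,0,0,0,-1],[0.5,0,0,0,-1],[0.5,0,0,0,-1],[0.5,0,0,0,-1]]]'
python3 -m jog '[[[0.5,0,0,0,-1],[0.5,0,0,0,-1],[0.5,0,0,0,-0.6],[0.5,0,0,0,-0.4],[0.5,0,0,0,0],[0.5,0,0,0,0]]]'
python3 - <<'E'
from h import *
np.set_printoptions(precision=4,suppress=True)
print(tool(),get_state()["joint_positions"])
img,d,K,k1,P=grab("wrist"); np.savez("wrist3.npz",img=img,w=cloud(d,K,k1,P),K=K,k1=k1,P=P)
save("wrist3",img)
E
```

```text
time: 7.12
position: [0.4993, 0.0266, 0.2874]
tool_rot: [3.139, -0.127, 0.001]
ft_force: [0.3, -0.7, -4.6]
grip_width: 0.661
time: 8.38
position: [0.5132, 0.1222, 0.2869]
tool_rot: [3.064, 0.691, -0.0]
ft_force: [-0.5, 0.3, -5.6]
grip_width: 0.664
time: 9.62
position: [0.5132, 0.1221, 0.2869]
tool_rot: [2.485, 1.921, -0.001]
ft_force: [0.2, -0.5, -5.1]
grip_width: 0.665
time: 10.38
position: [0.5135, 0.1225, 0.2866]
tool_rot: [2.217, 2.226, -0.0]
ft_force: [-0.6, 0.1, -5.4]
grip_width: 0.661
[[-0.0038  1.      0.      0.5135]
 [ 1.      0.0038 -0.0003  0.1225]
 [-0.0003  0.     -1.      0.2866]
 [ 0.      0.      0.      1.    ]] [ 0.5327  0.0911 -0.8625  1.6276  0.0699  1.4549 -0.3321]
```

View pics/wrist3.png

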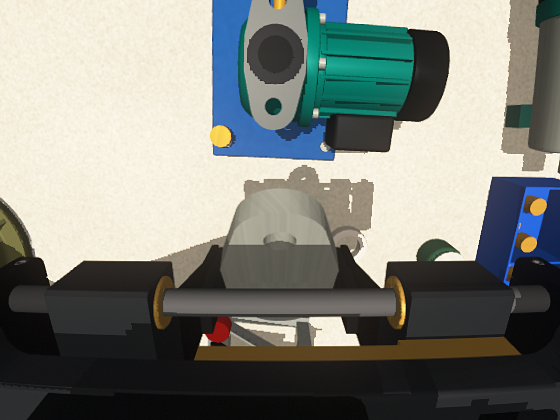

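Run:
```python
from pl import *
D=np.load("wrist3.npz"); w=D["w"]; img=D["img"]; K,k1,P=D["K"],float(D["k1"]),D["P"]
g=img.astype(int).sum(2)
m=(abs(w[...,2]-.177)<.006)&(np.hypot(w[...,0]-.512,w[...,1]-.2485)<.075)
k,l=cv2.connectedComponents(m.astype(np.uint8)); lab=l[90,275]; M=l==lab
q=w[M]; print(M.sum(), np.percentile(q,[1,50,99],axis=0))
def pix(u,v,z):
    r=cv2.undistortPoints(np.array([[[u,v]]],float),K,np.array([k1,0,0,0.]))[0,0]; dr=P[:3,:3]@[r[0],r[1],1]; o=P[:3,3]; return o+dr*(z-o[2])/dr[2]
# gasket: dark pixels, plain hole: non-flange blob within hull
gk=((g<150)&(np.arange(420)[:,None]<92)&(np.arange(420)[:,None]>12)&(np.arange(560)>235)&(np.arange(560)<312)).astype(np.uint8)
k,l,st,ce=cv2.connectedComponentsWithStats(gk); i=1+np.argmax(st[1:,4]); print("gasket",st[i],ce[i],pix(*ce[i],.178), cv2.minEnclosingCircle(np.argwhere(l==i)[:,::-1].astype(np.float32)))
h=((img[...,1].astype(int)-img[...,0]>15)).astype(np.uint8); h[:90]=0;h[125:]=0;h[:,:258]=0;h[:,290:]=0
k,l,st,ce=cv2.connectedComponentsWithStats(h); i=1+np.argmax(st[1:,4]); print("hole",st[i],ce[i],pix(*ce[i],.177))
# width profile in y
for y in np.arange(.19,.30,.006):
    r=q[abs(q[:,1]-y)<.0015,0]
    if len(r)>8: print(y.round(3),np.percentile(r,[2,98]).round(4),"mid",np.percentile(r,[2,98]).mean().round(4))
plate(w,tool(),(245,318,205,285))
```

```text
6678 [[0.4843 0.1944 0.1739]
 [0.5081 0.2468 0.1758]
 [0.532  0.2878 0.1777]]
gasket [261  36  33  36 639] [279.5962  51.6197] [0.5118 0.251  0.178 ] ((275.36956787109375, 53.369564056396484), 18.00044059753418)
hole [266  98  16  17 210] [273.3095 106.4667] [0.5068 0.2093 0.177 ]
0.19 [0.5032 0.5097] mid 0.5065
0.196 [0.4941 0.519 ] mid 0.5066
0.202 [0.49   0.5223] mid 0.5061
0.208 [0.4884 0.5247] mid 0.5065
0.214 [0.4875 0.5263] mid 0.5069
0.22 [0.4868 0.5277] mid 0.5073
0.226 [0.4857 0.529 ] mid 0.5073
0.232 [0.4847 0.53  ] mid 0.5074
0.238 [0.484  0.5315] mid 0.5078
0.244 [0.4841 0.5314] mid 0.5077
0.25 [0.4843 0.532 ] mid 0.5081
0.256 [0.4843 0.5327] mid 0.5085
0.262 [0.4845 0.5325] mid 0.5085
0.268 [0.4862 0.5315] mid 0.5088
0.274 [0.4871 0.5308] mid 0.5089
0.28 [0.4887 0.5298] mid 0.5093
0.286 [0.4897 0.5296] mid 0.5096
c [ 0.0238 -0.0008 -0.0342] n [-0.5681 -0.0014 -0.823 ] tilt 34.61498228456441 roll -0.09986225318771909 far end a 27.559094596642414
-42 9 [-22.8  27.5]; -36 371 [-27.3  29.1]; -30 395 [-27.9  29.6]; -24 446 [-28.1  29.9]; -18 698 [-35.2  36.2]; -12 528 [-36.2  38.5]; -6 503 [-23.6  25.4]; 0 642 [-21.7  23.3]; 6 395 [-20.3  21.8]; 12 422 [-18.3  19.8]; 18 583 [-16.2  17.7]; 24 619 [-11.7  13.4]; 30 6 [-1.8  3.6]; 
plate centre, tool coords: [ 0.0005 -0.0008 -0.0109]
```

```bash
cat >> h.py <<'E'
def avgpose(n=4):
    "averaged tool position and yaw (deg); each sample costs one camera call"
    p=[];y=[]
    for i in range(n):
        T=tool(); p.append(T[:3,3]); y.append(np.degrees(np.arctan2(T[1,0],T[0,0]))); 
        last=eyes.get_image("wrist")
    return np.mean(p,0),np.mean(y),np.std(p,0),last
def down(p,yaw):
    T=np.eye(4); T[:3,:3]=R.from_euler("ZX",[yaw,180],degrees=True).as_matrix(); T[:3,3]=p; return T
def wristcloud(n=4):
    p,y,sd,(img,d)=avgpose(n); c=eyes.camera_params("wrist"); T=down(p,y)
    P=T@np.array(c["mount"]); K=np.array(c["camera_matrix"]); return img,cloud(d,K,c["k1"],P),T,P,K,c["k1"]
def pix(u,v,z,P,K,k1):
    r=cv2.undistortPoints(np.array([[[u,v]]],float),K,np.array([k1,0,0,0.]))[0,0]; dr=P[:3,:3]@[r[0],r[1],1]; o=P[:3,3]; return o+dr*(z-o[2])/dr[2]
E
python3 - <<'E'
from pl import *
from h import *
img,w,T,P,K,k1=wristcloud(6); print(T)
m=(abs(w[...,2]-.177)<.006)&(np.hypot(w[...,0]-.512,w[...,1]-.2485)<.075)
k,l=cv2.connectedComponents(m.astype(np.uint8)); q=w[l==l[90,275]]
Y=[];X=[]
for y in np.arange(.196,.29,.004):
    r=q[abs(q[:,1]-y)<.002,0]; Y.append(y); X.append(np.percentile(r,[2,98]).mean())
f=np.polyfit(Y,X,1); print("axis slope",f[0],"x at .2485",np.polyval(f,.2485),"end y",np.percentile(q[:,1],.5),"z",np.median(q[:,2]))
print("hole",pix(273.3,106.5,.177,P,K,k1),"gasket",pix(275.4,53.4,.178,P,K,k1))
plate(w,T,(245,318,205,285))
img,d,K,k1,P=grab("top"); w=cloud(d,K,k1,P); np.savez("top1.npz",img=img,w=w)
q=w[(w[...,2]>.23)&(w[...,2]<.35)&(np.hypot(w[...,0]-.5135,w[...,1]-.17)<.05)]; print("top sees of plate",len(q),q.min(0) if len(q) else 0,q.max(0) if len(q) else 0)
D=np.load("top0.npz"); w=D["w"]; m=(abs(w[...,2]-.177)<.006)&(np.hypot(w[...,0]-.512,w[...,1]-.2485)<.075); q=w[m]; Y=np.arange(.2,.3,.004)
f=np.polyfit(Y,[np.percentile(q[abs(q[:,1]-y)<.003,0],[2,98]).mean() for y in Y],1); print("top slope",f,np.polyval(f,.2485),np.percentile(q[:,1],[.5,99.5]),np.median(q[:,2]))
E
```

```text
[[-0.0041  1.      0.      0.5135]
 [ 1.      0.0041  0.      0.1225]
 [ 0.      0.     -1.      0.2865]
 [ 0.      0.      0.      1.    ]]
axis slope 0.03488897012430825 x at .2485 0.5080906046034296 end y 0.19284918319472527 z 0.17581442881422632
hole [0.5068 0.2094 0.177 ] gasket [0.5085 0.2497 0.178 ]
c [ 0.0239 -0.0008 -0.0342] n [-0.5674 -0.001  -0.8235] tilt 34.567164208195784 roll -0.07171848632274683 far end a 27.469292706503417
-42 8 [-20.6  23.1]; -36 355 [-27.2  29.3]; -30 394 [-27.8  29.6]; -24 432 [-28.   29.7]; -18 712 [-35.4  36.8]; -12 517 [-36.6  38.1]; -6 488 [-23.7  25.2]; 0 660 [-21.5  23.3]; 6 404 [-20.1  21.8]; 12 419 [-18.4  19.9]; 18 572 [-16.2  17.5]; 24 638 [-11.9  13.2]; 
plate centre, tool coords: [ 0.0005 -0.0008 -0.0108]
top sees of plate 0 0 0
top slope [0.0392 0.5026] 0.51231872802783 [0.1909 0.3062] 0.1774710963850542
```

```bash
python3 -m jog '[[[0.5,0,0,0,0.48],[0.5,0.3,-0.18,0,0],[0.5,0.6,0,0,0],[0.5,0.8,0,0,0],[0.5,0.8,0,0,0],[0.5,0.5,0,0,0],[0.5,0.16,0,0,0],[0.5,0,0,0,0],[0.5,0,0,0,0]]]' 
python3 -m jog '[[[0.5,0,0,0.4,0],[0.5,0,0,0.6,0],[0.5,0,0,0.5,0],[0.5,0,0,0.3,0],[0.5,0,0,0,0],[0.5,0,0,0,0]]]'
python3 - <<'E'
from h import *
np.set_printoptions(precision=4,suppress=True)
p,y,sd,_=avgpose(4); print(p,y,sd)
img,d,K,k1,P=grab("scene"); save("scene2",cv2.resize(img[140:260,330:500],None,fx=4,fy=4,interpolation=2))
E
```

```text
time: 11.9
position: [0.5113, 0.2478, 0.2864]
tool_rot: [2.264, 2.177, -0.001]
ft_force: [0.5, 0.9, -5.6]
grip_width: 0.669
time: 12.65
position: [0.5115, 0.2495, 0.2153]
tool_rot: [2.263, 2.179, 0.002]
ft_force: [0.4, -0.9, -5.8]
grip_width: 0.665
[0.5116 0.2495 0.2154] 87.84772122228719 [0.     0.     0.0001]
```

View pics/scene2.png

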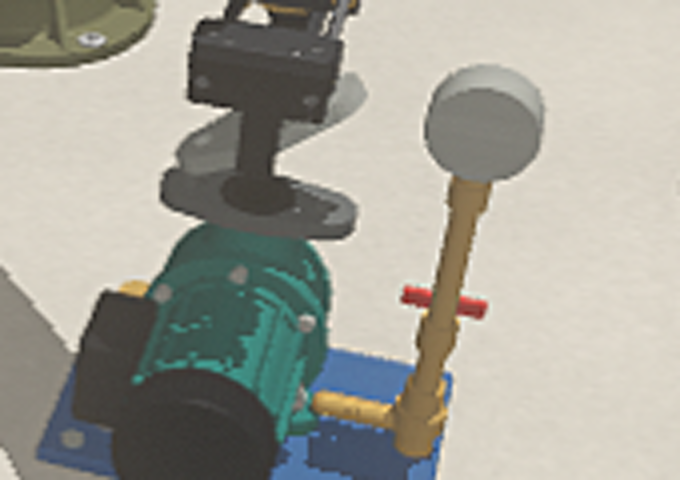

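```bash
python3 -m jog '[[[0.5,0,0,0.1,0],[0.5,0,0,0.1,0],[0.5,0,0,0.1,0],[0.5,0,0,0.05,0],[0.5,0,0,0.05,0],[0.5,0,0,0,0]]]' 14
python3 -m jog '[[[0.5,0,0,0.05,0],[0.5,0,0,0.05,0],[0.5,0,0,0.05,0],[0.5,0,0,0,0]]]'
python3 -m jog '[[[0.5,0,0,0.05,0],[0.5,0,0,0.05,0],[0.5,0,0,0.05,0],[0.5,0,0,0,0]]]'
```

```text
time: 13.65
position: [0.5112, 0.2506, 0.1992]
tool_rot: [-2.261, -2.18, -0.004]
ft_force: [-0.8, 4.4, -0.1]
grip_width: 0.661
time: 14.15
position: [0.5112, 0.2483, 0.1922]
tool_rot: [2.262, 2.178, -0.002]
ft_force: [-0.0, 1.6, -2.0]
grip_width: 0.663
time: 14.65
position: [0.511, 0.2486, 0.186]
tool_rot: [2.263, 2.179, -0.002]
ft_force: [-0.2, 0.9, -2.8]
grip_width: 0.664
```

Pivoting smoothly with low force; continue.

```bash
python3 -m jog '[[[0.5,0,0,0.05,0],[0.5,0,0,0.05,0],[0.5,0,0,0.05,0],[0.5,0,0,0.05,0],[0.5,0,0,0,0]]]'
python3 -m jog '[[[0.5,0,0,0.05,0],[0.5,0,0,0.05,0],[0.5,0,0,0,0]]]'
python3 - <<'E'
from pl import *
img,w,T,P,K,k1=wristcloud(3); print(T[:3,3]); plate(w,T,(245,318,195,250)); save("wrist4",img)
E
```

```text
time: 15.28
position: [0.5109, 0.2488, 0.1782]
tool_rot: [2.263, 2.179, -0.001]
ft_force: [0.2, 0.8, -3.9]
grip_width: 0.667
time: 15.65
position: [0.511, 0.2489, 0.1742]
tool_rot: [-2.263, -2.179, 0.001]
ft_force: [-0.1, 0.5, -3.9]
grip_width: 0.663
[0.511  0.2488 0.1743]
c [ 0.0303 -0.0011 -0.013 ] n [ 0.9742 -0.0364 -0.2229] tilt -77.1122790750089 roll -9.276276704296457 far end a 96.33943746390682
-6 580 [ 0.7 24.2]; 0 563 [-23.6  -1.8]; 6 30 [-1.4  5.4]; 12 12 [-2.7  5. ]; 18 50 [-2.1 10.5]; 24 25 [-1.4 10. ]; 54 8 [-25.2 -17.3]; 60 127 [-26.1  36.7]; 66 138 [-25.3  39.5]; 72 203 [-30.7  42. ]; 78 106 [-11.8  43.2]; 84 107 [-10.8  43.4]; 
plate centre, tool coords: [0.0327 0.0048 0.0232]
```

```bash
python3 -m jog '[[[0.5,0,0,0.04,0],[0.5,0,0,0.04,0],[0.5,0,0,0,0],[0.5,0,0,0,0]]]'
python3 - <<'E'
from h import *
np.set_printoptions(precision=4,suppress=True)
img,w,T,P,K,k1=wristcloud(2); np.savez("wrist5.npz",w=w,img=img,T=T)
t=(w-T[:3,3])@T[:3,:3]
for x in np.arange(0.02,.066,.004):
    k=(abs(t[...,0]-x)<.002)&(abs(t[...,1])<.008)&(t[...,2]<.03)&(t[...,2]>-.05); 
    if k.any(): print(x.round(3),k.sum(),np.median(t[k][:,2]))
save("wrist5",img)
E
```

```text
time: 16.3
position: [0.511, 0.249, 0.1726]
tool_rot: [2.262, 2.179, -0.001]
ft_force: [-3.9, -1.1, 4.9]
grip_width: 0.666
0.02 240 -0.015130810809064657
0.024 244 -0.015112266649742287
0.028 241 -0.015059526185138283
0.032 287 -0.014889809567100426
0.036 366 -0.012545677545498526
0.04 96 -0.014651262034256124
0.044 66 -0.015035705675623581
0.048 193 -0.015079401484749205
0.052 282 -0.0151328872607389
0.056 289 -0.015052029440400627
0.06 317 -0.014686743496627769
```

View pics/wrist5.png

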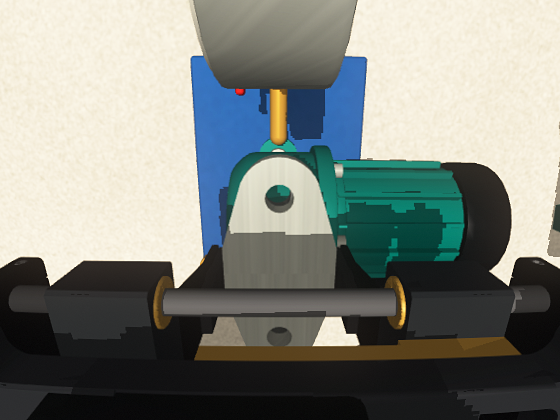

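```bash
python3 -m jog '[[[0.7,0,0,0,0],[0.8,0,0,0,0],[0.85,0,0,0,0],[0.85,0,0,0,0],[0.85,0,0,-0.2,0],[0.85,0,0,-0.6,0],[0.85,-0.5,0,-0.8,0],[0.85,-0.8,0,-0.8,0],[0.85,-0.5,0,-0.3,0],[0.85,0,0,0,0]]]'
python3 - <<'E'
from h import *
np.set_printoptions(precision=4,suppress=True)
img,w,T,P,K,k1=wristcloud(3); np.savez("wrist6.npz",w=w,img=img,T=T,P=P,K=K,k1=k1); print(T)
a=img
i2,d,K,k1,P=grab("top"); wt=cloud(d,K,k1,P); np.savez("top2.npz",w=wt,img=i2,P=P,K=K,k1=k1)
save("w6",np.hstack([cv2.resize(a[0:250,150:400],(500,500),interpolation=2),cv2.resize(i2[215:295,100:180],(300,300),interpolation=2)]) if 0 else cv2.resize(a[0:260,160:420],None,fx=2.3,fy=2.3,interpolation=2))
E
```

```text
time: 17.65
position: [0.5095, 0.1758, 0.2807]
tool_rot: [2.265, 2.173, 0.003]
ft_force: [-0.7, 0.0, 1.0]
grip_width: 0.851
[[ 0.0391  0.9992  0.      0.5087]
 [ 0.9992 -0.0391 -0.      0.1769]
 [ 0.      0.     -1.      0.2799]
 [ 0.      0.      0.      1.    ]]
```

View pics/w6.png

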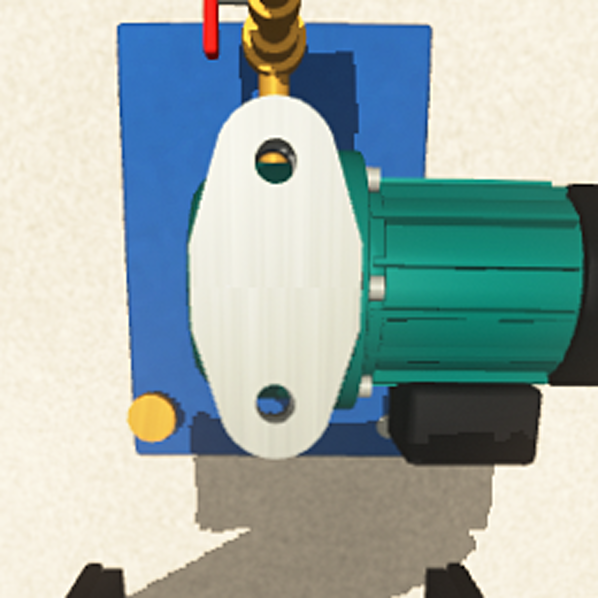

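Run:
```python
from h import *
np.set_printoptions(precision=4,suppress=True)
def prof(w,z,tag):
    m=(abs(w[...,2]-z)<.005)&(np.hypot(w[...,0]-.510,w[...,1]-.2485)<.07); q=w[m]; Y=np.arange(.2,.298,.004)
    f=np.polyfit(Y,[np.percentile(q[abs(q[:,1]-y)<.003,0],[2,98]).mean() for y in Y],1); print(tag,"slope",f[0],"x mid",np.polyval(f,.249),"y ends",np.percentile(q[:,1],[.5,99.5]),np.percentile(q[:,1],[.5,99.5]).mean(),"z",np.median(q[:,2]))
prof(np.load("top0.npz")["w"],.177,"flange top"); prof(np.load("top2.npz")["w"],.189,"plate top")
prof(np.load("wrist6.npz")["w"],.188,"plate wrist")
D=np.load("wrist6.npz"); img=D["img"].astype(int); P,K,k1=D["P"],D["K"],float(D["k1"])
g=img.sum(2)
# plate mask -> fitted hole ellipses; lit/dark content inside
w=D["w"]; m=((abs(w[...,2]-.188)<.006)).astype(np.uint8)
bright=(img.min(2)>150).astype(np.uint8)
for nm,(u,v) in dict(gauge=(280,70),plain=(279,175)).items():
    r=slice(v-16,v+17),slice(u-16,u+17)
    k,l,st,ce=cv2.connectedComponentsWithStats((1-bright)[r])
    i=l[16,16]; cnt=cv2.findContours((l==i).astype(np.uint8),0,1)[0][0]; e=cv2.fitEllipse(cnt)
    c=np.array(e[0])+[u-16,v-16]; print(nm,st[i],c,e[1],pix(*c,.189,P,K,k1))
cv2.imwrite("pics/holes.png",cv2.resize(np.hstack([D["img"][54:86,264:296],D["img"][159:191,263:295]])[...,::-1],None,fx=12,fy=12,interpolation=0))
```

```text
flange top slope 0.03924516173472094 x mid 0.512338735632601 y ends [0.1909 0.3062] 0.24854959887097652 z 0.1774710963850542Traceback (most recent call last):
  File "<stdin>", line 6, in <module>
  File "<stdin>", line 5, in prof
    return _quantile_unchecked(
        a, q, axis, out, overwrite_input, method, keepdims, weights)
    return _ureduce(a,
                    func=_quantile_ureduce_func,
    ...<5 lines>...
                    overwrite_input=overwrite_input,
                    method=method)
    r = func(a, **kwargs)
    result = _quantile(arr,
                       quantiles=q,
    ...<2 lines>...
                       out=out,
                       weights=wgt)
    slices_having_nans = np.isnan(arr[-1, ...])
                                  ~~~^^^^^^^^^
IndexError: index -1 is out of bounds for axis 0 with size 0
```

```bash
sed -n '/^def prof/,$p' /dev/null; python3 -m jog '[[[0.85,-0.6,0,0,0],[0.85,-1,0,0,0],[0.85,-1,0,0,0],[0.85,-1,0,0,0],[0.85,-0.6,0,0,0],[0.85,0,0,0,0]]]'
cat > chk.py <<'E'
from h import *
np.set_printoptions(precision=4,suppress=True)
def prof(w,z,tag):
    m=(abs(w[...,2]-z)<.005)&(np.hypot(w[...,0]-.510,w[...,1]-.2485)<.07); q=w[m]; Y=np.arange(.2,.296,.004)
    f=np.polyfit(Y,[np.percentile(q[abs(q[:,1]-y)<.003,0],[2,98]).mean() for y in Y],1); print(tag,"slope",f[0].round(4),"x mid",np.polyval(f,.249).round(4),"y ends",np.percentile(q[:,1],[.5,99.5]),np.percentile(q[:,1],[.5,99.5]).mean().round(4),"z",np.median(q[:,2]))
def topchk(n=1):
    for i in range(n):
        img,d,K,k1,P=grab("top"); w=cloud(d,K,k1,P); prof(w,.189,"plate top")
        g=img.min(2); np.savez("topc.npz",img=img,w=w,K=K,k1=k1,P=P)
E
python3 - <<'E'
from chk import *
prof(np.load("top0.npz")["w"],.177,"flange top"); topchk(2)
prof(np.load("wrist6.npz")["w"],.188,"plate wrist")
D=np.load("wrist6.npz"); img=D["img"].astype(int); P,K,k1=D["P"],D["K"],float(D["k1"]); print("cam",P[:3,3])
bright=(img.min(2)>150).astype(np.uint8)
for nm,(u,v) in dict(gauge=(280,70),plain=(279,175)).items():
    r=slice(v-16,v+17),slice(u-16,u+17)
    k,l,st,ce=cv2.connectedComponentsWithStats((1-bright)[r]); i=l[16,16]
    cnt=max(cv2.findContours((l==i).astype(np.uint8),0,1)[0],key=len); e=cv2.fitEllipse(cnt)
    c=np.array(e[0])+[u-16,v-16]; print(nm,st[i],c,e[1],pix(*c,.189,P,K,k1))
    print(img[v-10:v+11:2,u-12:u+13].sum(2)//3)
E
```

```text
time: 18.6
position: [0.5018, 0.0083, 0.2785]
tool_rot: [-2.265, -2.176, 0.001]
ft_force: [0.4, -0.5, 0.2]
grip_width: 0.85
flange top slope 0.0409 x mid 0.5124 y ends [0.1909 0.3062] 0.2485 z 0.1774710963850542
plate top slope 0.0309 x mid 0.5134 y ends [0.1925 0.3077] 0.2501 z 0.1892554257752217
plate top slope 0.0292 x mid 0.5133 y ends [0.1917 0.3074] 0.2495 z 0.1892066873500481
plate wrist slope 0.0302 x mid 0.5102 y ends [0.1922 0.3077] 0.25 z 0.18825661135026223
cam [0.5102 0.2578 0.4406]
gauge [  7   6  18  20 284] [279.3315  69.5507] (17.187217712402344, 19.220626831054688) [0.5117 0.2899 0.189 ]
[[240 240 241 241 239 240 242 248 222 153 130  95  94  92 165 238 247 243
  239 239 239 239 240 239 238]
 [240 239 241 242 244 217 109  48  56  59  60  60  61  59  58  53  46 112
  222 243 240 240 240 239 239]
 [239 240 244 238 155  49  58  62  60  57  53  57  63  71  92 103  80  56
   45 202 243 242 240 239 238]
 [240 242 234 151  44  41  34  45  71  89  99  94  80  57  44  86  84  62
   60  48 196 241 241 240 239]
 [240 244 219  35  39  82 134 158 163 174 187 182 163 156 135  86  
[... 1235 characters left out ...]
92  92  91  92  77  57  60  59  61  60
   62 104 149 195 216 215 216]
 [220 220 223 209 151 108 120 119 118 117 118 119 120 122 105  74  67  66
   65 103 123 180 218 215 215]
 [219 220 223 214 148  73 106 120 118 117 117 117 118 116 121 100  65  54
   88 103 103 180 216 215 215]
 [218 219 220 223 202 130  64  72  96  87  59  87 107  93  70  60  57  77
   88  90 159 207 215 214 214]
 [218 218 219 219 220 210 164  95  76  82  82  82  79  79  84  88  87  93
  141 198 219 215 212 213 214]
 [217 218 219 219 217 217 217 222 204 157 126 120 114 115 122 130 160 197
  214 213 214 213 212 213 213]
 [217 217 218 217 217 215 214 214 218 215 211 212 215 217 217 216 215 211
  209 211 213 213 211 212 213]]
```

```bash
python3 -m jog '[[[0.85,0.6,0,0,0],[0.85,1,0,0,0],[0.85,1,0,0,0],[0.85,1,0,0,0],[0.85,1,0,0,0],[0.85,1,0,0,0],[0.85,0.4,0,0,0],[0.85,0,0,0,0],[0.85,0,0,0,0]]]'
python3 - <<'E'
from chk import *
p,y,sd,_=avgpose(3); print(p,y)
T=down(p,y); print("units to (.511,.249,.1725):",T[:3,:3].T@(np.array([.511,.249,.1725])-p)/.04, "nudge",T[:3,:3].T@np.array([-.0013,-.001,0])/.04)
E
```

```text
time: 19.82
position: [0.5108, 0.2492, 0.2792]
tool_rot: [2.262, 2.18, -0.001]
ft_force: [0.1, -0.8, -0.3]
grip_width: 0.854
[0.511  0.2486 0.2792] 87.82328713880509
units to (.511,.249,.1725): [ 0.009  -0.0012  2.6681] nudge [-0.0262 -0.0315 -0.    ]
```

```bash
python3 -m jog '[[[0.85,0,0,0.5,0],[0.85,0,0,0.8,0],[0.85,0,0,0.7,0],[0.85,0,0,0.4,0],[0.85,0,0,0.2,0],[0.85,0,0,0.06,0],[0.6,0,0,0,0],[0.5,0,0,0,0],[0.5,0,0,0,0],[0.5,0,0,0,0]]]' 12
python3 -m jog '[[[0.5,-0.01,-0.012,0,0],[0.5,-0.01,-0.012,0,0],[0.5,-0.01,-0.012,0,0],[0.5,0,0,0,0],[0.5,0,0,0,0],[0.7,0,0,0,0],[0.85,0,0,0,0],[0.85,0,0,0,0]]]'
python3 -m jog '[[[0.85,0,0,-0.3,0],[0.85,0,0,-0.7,0],[0.85,-0.5,0,-0.8,0],[0.85,-1,0,-0.8,0],[0.85,-1,0,0,0],[0.85,-1,0,0,0],[0.85,-1,0,0,0],[0.85,-1,0,0,0],[0.85,-0.5,0,0,0],[0.85,0,0,0,0]]]'
python3 - <<'E'
from chk import *
p,y,sd,_=avgpose(3); print(p,y); prof(np.load("top0.npz")["w"],.177,"flange top"); topchk(3)
E
```

```text
time: 21.22
position: [0.5113, 0.2494, 0.1736]
tool_rot: [2.262, 2.179, 0.001]
ft_force: [-0.7, 0.8, 3.6]
grip_width: 0.664
time: 22.22
position: [0.5087, 0.2472, 0.1721]
tool_rot: [-2.263, -2.179, 0.004]
ft_force: [0.4, 0.5, 0.1]
grip_width: 0.816
time: 23.48
position: [0.5005, 0.0065, 0.2774]
tool_rot: [2.266, 2.175, -0.0]
ft_force: [0.6, 0.5, -0.4]
grip_width: 0.849
[0.5006 0.0081 0.2774] 87.7859162975326
flange top slope 0.0409 x mid 0.5124 y ends [0.1909 0.3062] 0.2485 z 0.1774710963850542
plate top slope 0.0305 x mid 0.513 y ends [0.1913 0.3074] 0.2494 z 0.18923943191126813
plate top slope 0.0327 x mid 0.5132 y ends [0.1909 0.307 ] 0.2489 z 0.18919495333578623
plate top slope 0.0323 x mid 0.5131 y ends [0.1907 0.3072] 0.2489 z 0.1893500662219566
```

```bash
python3 -m jog '[[[0.6,0,0,0,0.5],[0.6,0,0,0,1],[0.6,0,0,0,1],[0.6,0,0,0,1],[0.6,0,0,0,1],[0.6,0,0,0,1],[0.6,0,0,0,1],[0.6,0,0,0,1],[0.6,0,0,0,1],[0.6,0,0,0,1]]]'
python3 -m jog '[[[0.6,0,0,0,1],[0.6,0,0,0,1],[0.6,0,0,0,1],[0.6,0,0,0,1],[0.6,0,0,0,1],[0.6,0,0,0,1],[0.6,0,0,0,1],[0.6,0,0,0,1],[0.6,0,0,0,1],[0.6,0.04,0.5,0,0]]]'
python3 -m jog '[[[0.6,0.05,1,0,0],[0.6,0.05,1,0,0],[0.6,0.05,1,0,0],[0.6,0.05,1,0,0],[0.6,0.05,1,0,0],[0.6,0.05,1,0,0],[0.6,0.05,1,0,0],[0.6,0.05,0.5,0,0],[0.6,0,0,0,0],[0.6,0,0,0,0]]]'
cat > pin.py <<'E'
from h import *
from scipy.optimize import least_squares
np.set_printoptions(precision=4,suppress=True)
n=np.array([-0.5714,.0470,.8192])  # rack normal = pin axis at start
def brass(img,w,lo=.13):
    i=img.astype(int); m=(i[...,0]-i[...,2]>45)&(i[...,0]>i[...,1]+15)&(w[...,2]>lo)&(np.hypot(w[...,0]-.525,w[...,1]+.31)<.06); 
    k,l,st,ce=cv2.connectedComponentsWithStats(m.astype(np.uint8)); j=1+np.argmax(st[1:,4]); return l==j,st[j],ce[j]
def head(img,w,n=n):
    m,st,ce=brass(img,w); q=w[m]; e1=np.array([n[2],0,-n[0]]); e1/=np.linalg.norm(e1); e2=np.cross(n,e1)
    A=np.c_[q@e1,q@e2,q@n]; top=np.percentile(A[:,2],99); side=A[A[:,2]<top-.003]
    f=least_squares(lambda c:np.hypot(side[:,0]-c[0],side[:,1]-c[1])-.008,np.median(side[:,:2],0)+[.006,0],loss="soft_l1",f_scale=.001)
    c=f.x[0]*e1+f.x[1]*e2+n*(top-.013); print("brass",st,ce,len(side),"axis extents",np.percentile(A[:,2],[1,99]),"rms",np.sqrt(np.mean(f.fun**2)),"e2 mid",np.percentile(A[:,1],[1,99]).mean(),f.x,"HEAD",c); return c
E
python3 - <<'E'
from pin import *
img,w,T,P,K,k1=wristcloud(3); np.savez("wrist7.npz",w=w,img=img,T=T); print(T[:3,3],np.degrees(np.arctan2(T[1,0],T[0,0])))
head(img,w); D=np.load("wrist1.npz"); head(D["img"],D["w"]); D=np.load("top0.npz"); head(D["img"],D["w"])
a=img
save("wrist7",img)
E
```

```text
time: 25.02
position: [0.5005, 0.0091, 0.2769]
tool_rot: [-2.949, -1.081, 0.0]
ft_force: [0.4, 0.7, -0.1]
grip_width: 0.6
time: 26.28
position: [0.5006, -0.0095, 0.2771]
tool_rot: [-3.139, 0.121, -0.0]
ft_force: [-0.1, -0.6, 0.8]
grip_width: 0.602
time: 27.52
position: [0.493, -0.3098, 0.277]
tool_rot: [-3.138, 0.123, -0.0]
ft_force: [0.9, 0.1, -0.9]
grip_width: 0.597
[ 0.493  -0.3099  0.2772] -4.476068588775948
brass [ 183  337  322   24 4888] [350.0051 350.7725] 1880 axis extents [-0.0062 -0.0004] rms 0.01686835253427355 e2 mid -0.328494175105385 [ 0.6316 -0.3372] HEAD [ 0.5166 -0.3374  0.3634]
brass [283 101  23  38 688] [293.9738 119.7049] 368 axis extents [-0.2086 -0.183 ] rms 0.002411938778627623 e2 mid -0.30495718315538434 [ 0.5173 -0.3051] HEAD [ 0.5281 -0.314   0.1472]
brass [408 247   9  13  83] [412.    253.494] 47 axis extents [-0.2068 -0.1823] rms 0.004127200254089234 e2 mid -0.3052500044785257 [ 0.5216 -0.3033] HEAD [ 0.5313 -0.3121  0.1501]
```

```bash
sed -i 's/(w\[...,2\]>lo)/(w[...,2]>lo)\&(w[...,2]<.2)/' pin.py
python3 - <<'E'
from pin import *
D=np.load("wrist7.npz"); img,w=D["img"],D["w"]; c=head(img,w); m,st,ce=brass(img,w); q=w[m]
e1=np.array([n[2],0,-n[0]]); e1/=np.linalg.norm(e1); e2=np.cross(n,e1); print("e1",e1,"e2",e2)
A=np.c_[(q-c)@e1,(q-c)@e2,(q-c)@n]*1000
for s in range(-16,17,3):
    r=A[abs(A[:,2]-s)<1.5]
    if len(r): print(s,len(r),"e1",np.percentile(r[:,0],[2,50,98]).round(1),"e2",np.percentile(r[:,1],[2,98]).round(1))
v=img.copy(); v[m]=v[m]//2+[100,0,0]; x,y=int(ce[0]),int(ce[1])
s=slice(max(0,y-50),y+50),slice(x-60,x+60); save("pin7",cv2.resize(np.hstack([img[s],v[s]]),None,fx=3.2,fy=3.2,interpolation=2))
# bar: plane through bar surface between holes
t=(np.linalg.norm(w-c,axis=2)<.07)&(w[...,2]>.08)&~m
for du in range(-40,41,10):
    k=t&(abs((w-c)@e2*1000-du)<4); h=((w-c)@n)[k]*1000; a=((w-c)@e1)[k]*1000; kk=abs(h+13)<5
    if kk.any(): print("bar at e2",du,"n-height",np.median(h[kk]).round(1),"e1 range",np.percentile(a[kk],[2,98]).round(0))
E
```

```text
brass [273 159  16  30 430] [280.5884 173.8023] 265 axis extents [-0.2089 -0.1832] rms 0.002227498419853176 e2 mid -0.3048115972800799 [ 0.5169 -0.3061] HEAD [ 0.5278 -0.3149  0.1468]
e1 [0.8202 0.     0.5721] e2 [ 0.0269  0.9988 -0.0385]
-13 20 e1 [-9.9 -7.3 -5.9] e2 [-4.8  6.1]
-10 29 e1 [-11.2  -7.   -6. ] e2 [-5.5  7.4]
-7 38 e1 [-11.2  -7.   -4.9] e2 [-6.   7.3]
-4 26 e1 [-11.6  -7.4  -5.6] e2 [-5.9  7.9]
-1 34 e1 [-10.4  -6.7  -5.3] e2 [-5.3  8.4]
2 40 e1 [-10.6  -7.2  -5.4] e2 [-5.9  8.3]
5 39 e1 [-11.5  -7.2  -5.6] e2 [-5.8  8.2]
8 34 e1 [-11.8  -7.1  -5.4] e2 [-5.7  8.2]
11 147 e1 [-20.2 -12.   -5.9] e2 [-5.6  8.1]
14 23 e1 [-17.7 -12.5  -6.2] e2 [-4.2  8. ]
bar at e2 -30 n-height -14.0 e1 range [-10.   2.]
bar at e2 -20 n-height -14.0 e1 range [-30.   3.]
bar at e2 -10 n-height -13.9 e1 range [-30.   4.]
bar at e2 0 n-height -14.1 e1 range [-9.  5.]
bar at e2 10 n-height -13.8 e1 range [-64.   5.]
bar at e2 20 n-height -14.0 e1 range [-63.   6.]
bar at e2 30 n-height -13.9 e1 range [-59.   7.]
bar at e2 40 n-height -14.0 e1 range [-54.   7.]
```

View pics/pin7.png

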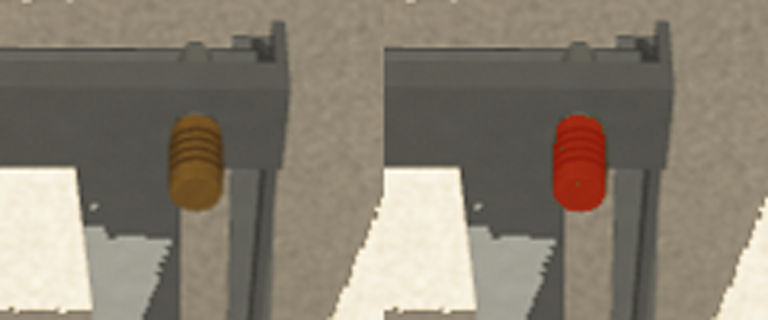

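```bash
python3 -m jog '[[[0.33,0.3,0.07,0,0.04],[0.33,0.25,0,0,0],[0.33,0,0,0.5,0],[0.33,0,0,0.8,0],[0.33,0,0,0.8,0],[0.33,0,0,0.7,0],[0.33,0,0,0.4,0],[0.33,0,0,0.25,0],[0.33,0,0,0.1,0],[0.33,0,0,0,0]]]' 15
python3 -m jog '[[[0.33,0,0,0.08,0],[0.2,0,0,0,0],[0.1,0,0,0,0],[0.1,0,0,0,0],[0.1,0,0,0,0],[0.1,0,0,0,0]]]'
python3 -c "
from h import *
p,y,sd,_=avgpose(3); print(p,y,get_state()['ft_force'])"
```

```text
time: 28.92
position: [0.5142, -0.317, 0.1355]
tool_rot: [3.138, -0.133, 0.001]
ft_force: [0.3, 0.2, 0.6]
grip_width: 0.332
time: 29.68
position: [0.5144, -0.3146, 0.1324]
tool_rot: [-3.137, 0.13, 0.0]
ft_force: [-1.6, 4.6, 4.0]
grip_width: 0.182
[ 0.51437686 -0.31460636  0.13232347] -4.758787241650389 [-1.09181064  4.94482472  4.32490598]
```

```bash
python3 -m jog '[[[0.1,0,-0.02,0,0],[0.1,-0.057,0,-0.082,0],[0.1,-0.115,0,-0.164,0],[0.1,-0.115,0,-0.164,0],[0.1,-0.115,0,-0.164,0],[0.1,-0.1,0,-0.143,0],[0.1,0,0,0,0],[0.1,0,0,0,0]]]'
python3 -c "
from h import *
p,y,sd,_=avgpose(3); print(p,y,get_state()['ft_force'])"
```

```text
time: 30.82
position: [0.4931, -0.3147, 0.161]
tool_rot: [3.138, -0.134, -0.002]
ft_force: [-0.5, 3.9, 2.0]
grip_width: 0.176
[ 0.49345087 -0.31461597  0.16077655] -4.8800248497418055 [0.20332293 3.46951112 2.01860189]
```

```bash
python3 -m jog '[[[0.1,0,-0.03,0,0],[0.1,0.115,0,-0.08,0],[0.1,0.115,0,-0.07,0],[0.1,0.12,0,-0.05,0],[0.1,0.12,0,-0.05,0],[0.1,0,0,0,0]]]' 6
python3 -m jog '[[[0.1,0.125,0,-0.03,0],[0.1,0.125,0,-0.03,0],[0.1,0.125,0,-0.01,0],[0.1,0,0,0,0],[0.1,0,0,0,0]]]'
python3 - <<'E'
from h import *
np.set_printoptions(precision=4,suppress=True)
img,w,T,P,K,k1=wristcloud(3); np.savez("wrist8.npz",w=w,img=img,T=T); print(T[:3,3],get_state()['ft_force'])
save("w8",img[120:330,160:400]) 
i2,d,K,k1,P=grab("scene"); save("s8",i2); np.savez("scene8.npz",img=i2,w=cloud(d,K,k1,P),P=P,K=K,k1=k1)
cv2.imwrite("pics/both8.png",np.hstack([cv2.resize(img[120:330,160:400],(400,350),interpolation=2),cv2.resize(i2[100:230,140:290],(400,350),interpolation=2)])[...,::-1])
E
```

```text
time: 31.72
position: [0.5133, -0.315, 0.1705]
tool_rot: [3.138, -0.133, 0.001]
ft_force: [-0.5, 1.0, -1.8]
grip_width: 0.18
time: 32.35
position: [0.5279, -0.3161, 0.1733]
tool_rot: [3.138, -0.133, 0.001]
ft_force: [0.4, 0.2, -0.7]
grip_width: 0.18
[ 0.5278 -0.3162  0.1732] [-0.0662  1.1694 -1.2182]
```

View pics/both8.png

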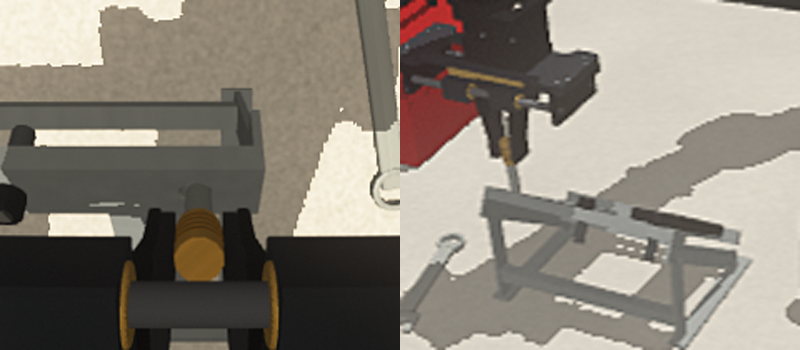

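```bash
cat > tilt.py <<'E'
from pin import *
def tilt(img,w,T,zlo=-.04,zhi=.012):
    t=(w-T[:3,3])@T[:3,:3]; i=img.astype(int)
    m=(i[...,0]-i[...,2]>45)&(i[...,0]>i[...,1]+12)&(abs(t[...,1])<.012)&(abs(t[...,0])<.04)&(t[...,2]>zlo)&(t[...,2]<zhi)
    q=t[m]; 
    # surface normals by local gradient: top face = normals near vertical
    gx=cv2.Sobel(np.nan_to_num(t[...,2]).astype(np.float32),cv2.CV_32F,0,1,ksize=3)
    Y=np.abs(q[:,1])<.004; s=q[Y]; z=np.arange(s[:,2].min(),s[:,2].max(),.002)
    print("n",len(q),"z range",q[:,2].min(),q[:,2].max(),"y",np.percentile(q[:,1],[2,98]))
    for a in z:
        r=s[abs(s[:,2]-a)<.001,0]
        if len(r): print("z",(a*1000).round(1),len(r),"x",(np.percentile(r,[5,50,95])*1000).round(1))
    return t,m
E
python3 - <<'E'
from tilt import *
D=np.load("wrist8.npz"); t,m=tilt(D["img"],D["w"],D["T"])
# shank: nearest points below the head, central strip
k=(abs(t[...,1]-.0005)<.003)&(t[...,2]>-.005)&(t[...,2]<.06)&(abs(t[...,0])<.05); s=t[k]
for a in np.arange(-.004,.056,.004):
    r=s[abs(s[:,2]-a)<.002,0]
    if len(r): print("shank z",(a*1000).round(),len(r),(np.percentile(r,[5,50,95])*1000).round(1))
E
```

```text
n 1064 z range -0.019111849004493805 0.007955565549492448 y [-0.0069  0.0074]
z -19.1 56 x [-5.7 -2.   5.8]
z -17.1 338 x [-5.5  0.9  7.1]
z -15.1 31 x [4.3 7.1 7.7]
z -13.1 26 x [6.6 7.1 7.5]
z -11.1 37 x [6.5 7.2 8.1]
z -9.1 14 x [6.5 7.6 7.8]
z -7.1 28 x [6.4 7.3 7.9]
z -5.1 12 x [5.8 7.4 7.5]
z -3.1 26 x [6.3 7.1 7.7]
z -1.1 11 x [6.1 6.9 7.5]
z 0.9 25 x [6.  6.7 7.4]
z 2.9 11 x [6.2 6.6 7. ]
z 4.9 15 x [5.6 6.5 6.7]
z 6.9 13 x [5.5 6.4 6.8]
shank z -4.0 23 [6.4 7.1 7.7]
shank z 0.0 25 [6.5 7.  7.5]
shank z 4.0 17 [6.3 6.6 7. ]
shank z 8.0 14 [5.7 6.4 6.8]
shank z 16.0 17 [2.3 3.5 3.9]
shank z 20.0 24 [2.3 3.2 3.8]
shank z 24.0 17 [2.1 3.1 3.5]
shank z 28.0 20 [2.  2.7 3.1]
shank z 32.0 20 [1.7 2.7 3.1]
shank z 36.0 86 [ 2.2 10.6 13. ]
shank z 40.0 108 [ 2.1  7.  15.7]
shank z 44.0 47 [ 1.9 16.6 17.8]
```

```bash
python3 -m jog '[[[0.1,0,0,-0.1,0],[0.1,0,0,-0.3,0],[0.1,0,0,-0.6,0],[0.1,0,0,-0.7,0],[0.1,0,0,-0.7,0],[0.1,0,-0.1,-0.4,0],[0.1,0,-0.3,-0.12,0],[0.1,-0.1,-0.6,0,0],[0.1,-0.11,-0.8,0,0],[0.1,-0.12,-0.9,0,0]]]' 12
python3 -m jog '[[[0.1,-0.12,-0.9,0,0],[0.1,-0.12,-0.9,0,0],[0.1,-0.12,-0.9,0,0],[0.1,-0.12,-0.9,0,0],[0.1,-0.12,-0.9,0,0],[0.1,-0.12,-0.9,0,0],[0.1,-0.12,-0.9,0,0],[0.1,-0.12,-0.9,0,0],[0.1,-0.12,-0.9,0,0],[0.1,-0.1,-0.9,0,0]]]'
python3 -m jog '[[[0.1,0,-0.7,0,0],[0.1,0,-0.4,0,0],[0.1,0,-0.22,0,0],[0.1,0,0,0,0],[0.1,0,0,0,0],[0.1,0,0,0,0]]]'
python3 - <<'E'
from tilt import *
img,w,T,P,K,k1=wristcloud(4); np.savez("wrist9.npz",w=w,img=img,T=T,P=P,K=K,k1=k1); print(T[:3,3],np.degrees(np.arctan2(T[1,0],T[0,0])))
t,m=tilt(img,w,T)
k=(abs(t[...,1]-.0005)<.003)&(t[...,2]>-.005)&(t[...,2]<.06)&(abs(t[...,0])<.05); s=t[k]
for a in np.arange(-.004,.056,.004):
    r=s[abs(s[:,2]-a)<.002,0]
    if len(r): print("shank z",(a*1000).round(),len(r),(np.percentile(r,[5,50,95])*1000).round(1))
save("w9",img)
E
```

```text
time: 33.8
position: [0.5228, -0.2043, 0.2886]
tool_rot: [-3.138, 0.131, 0.003]
ft_force: [0.3, 1.1, -1.4]
grip_width: 0.179
time: 35.05
position: [0.5049, 0.1579, 0.2887]
tool_rot: [3.138, -0.13, -0.003]
ft_force: [-0.0, -0.4, -0.4]
grip_width: 0.177
time: 35.8
position: [0.5117, 0.2071, 0.2899]
tool_rot: [3.138, -0.135, 0.0]
ft_force: [-0.1, 1.0, -0.4]
grip_width: 0.178
[0.5117 0.2073 0.29  ] -4.926770027944973
n 1067 z range -0.02104710119225245 0.008514706861574961 y [-0.0069  0.0074]
z -19.6 11 x [-4.5  0.2  5.1]
z -17.6 362 x [-5.5  0.5  7.1]
z -15.6 47 x [-0.8  6.4  7.8]
z -13.6 24 x [6.1 7.2 7.6]
z -11.6 27 x [6.2 7.1 7.9]
z -9.6 28 x [6.3 7.3 8. ]
z -7.6 18 x [6.8 7.3 7.9]
z -5.6 20 x [6.1 7.3 7.8]
z -3.6 22 x [6.2 7.2 7.7]
z -1.6 18 x [6.  7.1 7.5]
z 0.4 15 x [6.3 6.8 7.5]
z 2.4 19 x [5.8 6.5 7.2]
z 4.4 14 x [5.8 6.3 7. ]
z 6.4 15 x [5.7 6.5 6.8]
z 8.4 5 x [5.9 6.3 6.4]
shank z -4.0 23 [6.6 7.2 7.7]
shank z 0.0 27 [6.4 7.  7.5]
shank z 4.0 18 [6.2 6.6 7.1]
shank z 8.0 15 [5.9 6.4 6.7]
shank z 16.0 15 [2.8 3.6 4.2]
shank z 20.0 25 [2.3 3.3 3.8]
shank z 24.0 18 [2.1 2.9 3.4]
shank z 28.0 19 [2.1 3.  3.3]
shank z 32.0 20 [2.1 2.7 3.1]
shank z 36.0 16 [1.6 2.6 2.8]
shank z 40.0 17 [1.5 2.4 2.7]
shank z 44.0 9 [1.3 2.  2.4]
```

```bash
cat > hole.py <<'E'
from h import *
np.set_printoptions(precision=4,suppress=True)
def proj(X,P,K,k1):
    c=np.linalg.inv(P)@np.r_[X,1]; return cv2.projectPoints(c[None,:3],np.zeros(3),np.zeros(3),K,np.array([k1,0,0,0.]))[0].ravel()
def holes(img,P,K,k1,T,pts):
    for nm,X in pts.items():
        u,v=proj(X,P,K,k1).round().astype(int); print(nm,"pred px",u,v, end=" ")
        if not(18<v<402 and 18<u<542): print(); continue
        g=img[v-18:v+19,u-18:u+19].min(2); th,b=cv2.threshold(g,0,1,cv2.THRESH_BINARY_INV+cv2.THRESH_OTSU)
        k,l,st,ce=cv2.connectedComponentsWithStats(b); j=min(range(1,k),key=lambda j:np.hypot(*(ce[j]-18)) if st[j,4]>40 else 99)
        cnt=max(cv2.findContours((l==j).astype(np.uint8),0,1)[0],key=len); e=cv2.fitEllipse(cnt); c=np.array(e[0])+[u-18,v-18]
        Xw=pix(*c,.189,P,K,k1); print("th",th,st[j],"ellipse",c,e[1],"world",Xw,"tool",(Xw-T[:3,3])@T[:3,:3])
E
python3 - <<'E'
from hole import *
D=np.load("wrist9.npz"); w=D["w"]
holes(D["img"],D["P"],D["K"],float(D["k1"]),D["T"],dict(plain=[.5081,.2080,.189],gauge=[.5112,.288,.189]))
q=w[(abs(w[...,2]-.189)<.005)&(np.hypot(w[...,0]-.51,w[...,1]-.249)<.07)]; print(len(q),q.min(0),q.max(0),np.median(q[:,2]))
im=D["img"]; cv2.imwrite("pics/h9.png",cv2.resize(im[100:400,150:450],(600,600),interpolation=2)[...,::-1])
E
```

```text
plain pred px 278 213 th 141.0 [   0    0   37   37 1204] ellipse [276.9891 210.9294] (37.80869674682617, 41.44314956665039) world [0.5101 0.2089 0.189 ] tool [-0.0018 -0.0014  0.101 ]
gauge pred px 187 217 th 144.0 [  9  11  16  15 182] ellipse [185.8308 217.4702] (13.453605651855469, 15.339143753051758) world [0.511  0.2895 0.189 ] tool [-0.0078 -0.0818  0.101 ]
6342 [0.4791 0.1907 0.184 ] [0.5384 0.3103 0.19  ] 0.1875494854926633
```

```bash
python3 -m jog '[[[0.1,-0.012,-0.01,0,0],[0.1,0,0,0.4,0],[0.1,0,0,0.5,0],[0.1,0,0,0.25,0],[0.1,0,0,0,0],[0.1,0,0,0,0],[0.1,0,0,0,0]]]' 8
python3 -m jog '[[[0.1,0,0,0.1,0],[0.1,0,0,0.1,0],[0.1,0,0,0.1,0],[0.1,0,0,0,0]]]'
python3 -c "
from h import *
p,y,sd,_=avgpose(3); print(p,y,get_state()['ft_force'])"
```

```text
time: 36.88
position: [0.5115, 0.2087, 0.2447]
tool_rot: [-3.138, 0.133, -0.002]
ft_force: [0.9, -0.3, -0.9]
grip_width: 0.179
time: 37.38
position: [0.5108, 0.2085, 0.2315]
tool_rot: [3.139, -0.133, -0.001]
ft_force: [-0.2, 0.3, -1.1]
grip_width: 0.181
[0.51092934 0.20849017 0.23172742] -4.8454732884788285 [-0.49964719 -0.0130772  -0.97917328]
```

```bash
python3 -m jog '[[[0.1,0,0.015,0,0],[0.1,0,0,0.1,0],[0.1,0,0,0.1,0],[0.1,0,0,0,0]]]'
python3 -m jog '[[[0.1,0,0,0.1,0],[0.1,0,0,0.1,0],[0.1,0,0,0,0]]]'
python3 -c "
from h import *
p,y,sd,_=avgpose(3); print(p,y,get_state()['ft_force'])"
```

```text
time: 38.02
position: [0.5107, 0.2082, 0.2235]
tool_rot: [-3.138, 0.132, 0.001]
ft_force: [-0.4, 1.6, -1.5]
grip_width: 0.178
time: 38.4
position: [0.5107, 0.2081, 0.2155]
tool_rot: [-3.139, 0.132, 0.001]
ft_force: [-1.3, 2.5, -1.1]
grip_width: 0.181
[0.51077588 0.20801    0.21554916] -4.836554550010202 [-0.8172965   1.85025666 -1.03287188]
```

```bash
python3 -m jog '[[[0.1,-0.01,-0.025,0,0],[0.1,0,0,0.1,0],[0.1,0,0,0.1,0],[0.1,0,0,0,0]]]'
python3 -m jog '[[[0.1,0,0,0.1,0],[0.1,0,0,0.05,0],[0.1,0,0,0,0],[0.1,0,0,0,0]]]'
python3 - <<'E'
from tilt import *
img,w,T,P,K,k1=wristcloud(3); print(T[:3,3],get_state()['ft_force']); t,m=tilt(img,w,T)
E
```

```text
time: 39.05
position: [0.5106, 0.2086, 0.2075]
tool_rot: [3.138, -0.133, -0.001]
ft_force: [-0.1, 1.3, -0.8]
grip_width: 0.18
time: 39.55
position: [0.5106, 0.2088, 0.2017]
tool_rot: [3.139, -0.133, -0.001]
ft_force: [-1.8, 1.7, -2.0]
grip_width: 0.182
[0.5106 0.2088 0.2018] [-0.0166  0.9455 -1.1494]
n 1051 z range -0.01967947928736985 0.008695777270557592 y [-0.0069  0.0074]
z -19.0 67 x [-5.7 -2.3  5.5]
z -17.0 330 x [-5.4  1.4  7.1]
z -15.0 35 x [6.1 7.3 8. ]
z -13.0 18 x [6.1 7.2 7.8]
z -11.0 38 x [6.4 7.2 8.1]
z -9.0 12 x [6.3 7.2 7.7]
z -7.0 27 x [6.2 7.1 7.8]
z -5.0 13 x [6.5 7.  7.5]
z -3.0 25 x [5.9 7.1 7.3]
z -1.0 13 x [6.3 7.  7.4]
z 1.0 21 x [6.1 6.7 7.4]
z 3.0 11 x [5.7 6.4 6.9]
z 5.0 13 x [5.6 6.4 6.7]
z 7.0 13 x [5.3 6.2 6.4]
```

```bash
python3 -m jog '[[[0.1,0,0,0.05,0],[0.1,0,0,0.04,0],[0.1,0,0,0,0],[0.2,0,0,0,0],[0.3,0,0,0,0],[0.35,0,0,0,0],[0.35,0,0,0,0]]]'
python3 - <<'E'
from tilt import *
img,w,T,P,K,k1=wristcloud(3); print(T[:3,3],get_state()['ft_force']); t,m=tilt(img,w,T)
E
```

```text
time: 40.58
position: [0.5109, 0.2088, 0.1984]
tool_rot: [3.139, -0.133, 0.0]
ft_force: [1.0, 0.6, 0.1]
grip_width: 0.34
[0.5109 0.2088 0.1984] [ 0.1999  0.9367 -0.0989]
n 1044 z range -0.01694478085002979 0.01165332331485777 y [-0.0072  0.0074]
z -16.6 75 x [-7.2  0.   4.4]
z -14.6 278 x [-7.5 -1.7  4.1]
z -12.6 28 x [0.1 4.3 4.8]
z -10.6 24 x [3.2 4.1 4.8]
z -8.6 35 x [3.5 4.5 5.2]
z -6.6 9 x [3.6 4.3 5.2]
z -4.6 33 x [3.6 4.4 5. ]
z -2.6 13 x [3.5 4.5 4.8]
z -0.6 30 x [3.8 4.7 5.2]
z 1.4 10 x [4.1 4.6 4.9]
z 3.4 29 x [3.7 4.4 5.2]
z 5.4 9 x [3.6 4.5 4.8]
z 7.4 18 x [3.7 4.3 4.7]
z 9.4 17 x [3.1 4.2 4.7]
```

```bash
python3 -m jog '[[[0.5,0,0,0,0],[0.5,0,0,0,0],[0.5,0,0,-0.3,0],[0.5,0,0,-0.7,0],[0.5,0,0,-0.8,0],[0.5,0,0.6,-0.6,0],[0.5,0,1,0,0],[0.5,0,1,0,0],[0.5,0,1,0,0],[0.5,0,0.7,0,0]]]'
python3 -m jog '[[[0.5,0,0.8,0,0],[0.5,0,0.5,0,0],[0.5,0,0,0,0],[0.5,0,0,0,0]]]'
python3 - <<'E'
from chk import *
print(tool()[:3,3]); prof(np.load("top0.npz")["w"],.177,"flange top"); topchk(2)
D=np.load("topc.npz"); w=D["w"]; i=D["img"].astype(int)
m=(w[...,2]>.2)&(w[...,2]<.23)&(np.hypot(w[...,0]-.508,w[...,1]-.208)<.03); q=w[m]; print("pin head",len(q),q.mean(0),q.max(0))
w0=np.load("top0.npz")["w"]; d=np.abs(np.nan_to_num(w[...,2]-w0[...,2]))>.015; k,l,st,ce=cv2.connectedComponentsWithStats(d.astype(np.uint8))
for j in range(1,k):
    if st[j,4]>25: print("changed",st[j],ce[j].round())
E
```

```text
time: 41.98
position: [0.4962, 0.0355, 0.2954]
tool_rot: [3.138, -0.136, 0.002]
ft_force: [0.3, 0.3, 0.1]
grip_width: 0.502
time: 42.48
position: [0.492, -0.0129, 0.2949]
tool_rot: [-3.138, 0.131, -0.001]
ft_force: [-0.8, 0.2, 0.1]
grip_width: 0.502
[ 0.492  -0.0129  0.2949]
flange top slope 0.0409 x mid 0.5124 y ends [0.1909 0.3062] 0.2485 z 0.1774710963850542
plate top slope 0.0315 x mid 0.5131 y ends [0.1905 0.307 ] 0.2487 z 0.1893558214248528
plate top slope 0.0299 x mid 0.5131 y ends [0.1912 0.3071] 0.2492 z 0.18918023159128594
pin head 66 [0.5119 0.2067 0.2137] [0.5193 0.2159 0.2187]
changed [  198   213   129   207 20129] [251. 313.]
changed [109 239  56  29 227] [131. 250.]
changed [408 247  10  13  88] [412. 253.]
changed [151 248  13  11  87] [157. 254.]
changed [378 266  30  41 575] [392. 287.]
```

```bash
python3 -c "
from bench import job; print(job.close_job())"
```

```text
the job is handed in; nothing more can be done
None
```

I set the blanking plate on the port flange, stood the guide pin home in the hole away from the gauge, and handed the job in at about 42.6 s. The hand-in gives no verdict.

- **Plate:** I gripped it across its sides and carried it at 35°. I then set its low end on the flange and pressed it level in a light grip. The first placing looked about 1.5 mm off, so I took hold again and slid it slightly.
- **Plate, last check:** In the overhead view its face is at z = 0.189 m and its centre is about 0.7 mm (x) and 0.5 mm (y) from the flange's. It is about 0.01 rad off square.
- **Pin:** I drew it out along its axis and levered it upright with its foot still in the rack hole. I lowered it through both holes and let it drop the last 1–2 mm.
- **Pin, last check:** Just after release the wrist camera showed it upright. The head top is at about 0.214 m, where 0.215 m is fully home.
- **Everything else:** Comparing overhead depth before and after showed changes only at the plate, the pin and the arm. The area hidden behind the arm was not checked this way. The wrist force was near zero.

**Where the checks disagreed:**
- The overhead and wrist cameras differed by about 3–4 mm in the flange's x position and 1–2 mm in y. I relied on comparing plate and flange within one camera.
- The overhead view showed only about 0.3 mm of the roughly 1.3 mm x correction. The wrist camera's later measurement agreed with the full correction.
- I had used all 12 picture views before the pin went in, so its seating was checked from depth and force readings, not by eye.

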